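# Wedge up a chest front for hinge fitting

### The arm

A 6-joint arm with a two-finger parallel gripper is mounted at the origin on the work surface. World frame = base frame: x ahead of the robot, y to its left, z up, the work surface at z = 0. Lengths are in m, angles in rad, forces in N, time in s.
With the tool pointing down it reaches from about 0.325 to 0.775 m from the base axis. Payload 5.5 kg.
Tool frame: the origin (TCP) lies at the very end of the fingers, on their centre line; the grasp point (between the pads) lies manip.hold_point_z behind it (manip.hold_point_z is the distance from the TCP to the grasp point, in m); z points along the fingers, y is the direction in which the jaws open and shut (so a half turn about z gives the same grasp; the last joint's range is limited). The gripper opens to 88 mm and grips with 3 to 60 N. Pads are 20 mm wide; open, the fingers measure 115 mm over their backs; the gripper's body (75 mm by 178 mm) begins 61 mm behind the grasp point.
Start: joints at [-1.264, 0.091, 1.231, -0, 1.82, -0.057], TCP at [0.213, -0.561, 0.223] pointing down, gripper open.
Joint ranges: [-2.87, 2.87], [-0.86, 2.18], [0.17, 2.46], [-1.51, 4.65], [0.06, 2.69], [-2.65, 2.65]. Speed limits (rad/s): [2.57, 2.57, 3.01, 3.14, 3.14, 3.14].

### API

Orientations are given as a unit quaternion [w, x, y, z].
In Python, from workcell import manip gives the robot as it stands.
- The arm moves only by the tool arm_command, never from a script. Its argument "commands" is a list of rows, each a list of 4 numbers: the shift along the tool's x, y, z in units of 0.1 m (1.0 is 0.1 m), then the turn about the tool's z in units of pi/2 rad (1.0 is pi/2 rad). In form: [[dx, dy, dz, turn], ...]. A call has 1 to 20 rows; each row is the pose to reach, as a shift and turn from the pose measured when the call began, along the tool's axes at that moment; what a row does not reach only later rows make up. A row lasts 1/12 s, in which the tool goes at most 41.7 mm and 7.16 degrees, less where a joint would pass 70% of its speed; a pose out of reach is approached as far as the arm can. A call with a number of a shift or a turn outside -1 to 1 is refused whole. A call with a gripper value outside its range is refused whole. "fingers" is the finger opening in mm, from 0 to 87.8, set as the call begins (left out, the last holds). The fingers move at their own pace and stop on an object; the grip force is fixed at half the most. Time passes only in rows, so rows that repeat a pose let the fingers close. It gives the time, the measured TCP pose, the force and the opening at its end, in the units of the state.
- manip.get_obs(): the state, without advancing time (a new reading comes with each control period).
- manip.snapshot(name): name is "side" or "top"; returns (picture, depth): 400x640x3 uint8, blue, green, red; 400x640 float32, m along the optical axis (not along the pixel's ray), 0 where there is no reading.
- manip.get_calibration(name): a dict with "fx", "fy", "cx", "cy" (pixels), "R" (3x3) and "t" (3): a world point X has camera coordinates R X + t. Camera axes: x right, y down, z forward; pixel columns grow to the right and rows downward; lengths in m; the calibration is good to about 2 mm. A picture is of the moment at which its call begins. get_calibration takes no time and is no camera call.
- manip.hand_in(): hands the job in, once; it reports no verdict.
The state is a dict: "time": time; "joint_positions": joint angles; "joint_vel": joint speeds; "effort": joint torques, N m; "tcp_pos": TCP position; "tcp_rot": TCP orientation; "wrist_force": force on the tool from outside, world axes, zero at the start; "wrist_torque": the same for the moment, N m; "gripper_width": finger opening in m.
Only numpy, scipy, OpenCV 4.12 (cv2) and the standard library are available. Lean on these libraries where they do the work, as an engineer would, in place of code of your own. Each camera call takes 0.05 s, during which the arm holds its last target. There are 200 camera calls.

### The job

The front panel of the small plywood chest is to be screwed to its hinges: take the wooden wedge by its grip block, slide it thin end first along the bench top, straight in under the middle of the front panel from outside, until the panel just lifts off its two rest pads: by a few millimetres, at least 2 and not more than 8. Lift the panel with the wedge alone, without touching it with the gripper, and leave everything else on the bench where it is. Finish while still gripping the wedge in place, with the panel resting on it, so that a colleague can drive the screws.

Things in the scene. Friction and masses are not known exactly. Their poses are not given: they have to be found in the camera images.
- wedge: Dark wooden wedge lying flat, 170 long, 32 wide, 0.06 to 0.12 kg. Origin: centre of its underside; x points to the thin end (x = +85), z up. Its ramp rises evenly from 4 mm height at the thin end to 25.7 at x = -45 (1 mm per 6 mm); from there to x = -85 stands the upright grip block, 40 long, 32 wide, 45 high.
- wedge_tip (a point): Middle of the lower edge of the wedge's thin end.
- wedge_grip (a point): Point in the middle of the wedge's grip block, 25 mm above its underside; pinch the block across its 32 mm width (the wedge's y).
- carcass: Plywood chest fixed to the bench, no top, bottom or back: side boards 12 thick, 150 high, 160 deep, opening 204 wide, at the rear one rail 20 to 50 above the bench. Origin: bench top, middle of the front; x points into the chest (the way to push the wedge), z up; the panel's outer face is the plane x = 0. Rest pads 10 high, 22 wide, 30 deep in the front corners (|y| = 80 to 102); bare bench between.
- front_panel (a joint): Height in m of the inset front panel above its resting place: 0 = rests on the two pads, grows as it rises; it is guided straight up and down. The brown wooden panel is 198 wide, 140 high, 18 thick, 0.3 to 0.65 kg; at 0 its flat lower edge is 10 mm above the bench.
- panel_edge (a point): Middle of the panel's lower front edge; rises with the panel. Axes as those of the carcass.
- packing_block: Plain dark wooden block 100 x 34 x 38 high, lying near the wedge, not tapered; not needed. Origin: centre of its underside.
- screwdriver: Screwdriver with a brown wooden handle lying on the bench; bystander.
- pliers: Pliers with red handles lying on the bench; bystander.
- tape_measure: Yellow tape measure, 70 x 36 x 62 high, standing on the bench; bystander.
- try_square: Carpenter's square, dark wooden stock 110 long with a 150 steel blade, lying on the bench; bystander.
Not all that is in view belongs to the job. Leave any grey or orange look-alike of the wedge alone.

How it is judged:
By the outcome, as a careful person would: the job done as asked, in the order asked, and still so for the second after the job is handed in, while the arm keeps its last pose, push and grip.
It also fails if it takes over 42 s, if anything falls off the work surface, if the arm or the gripper's body presses on something with over 40 N, if the wrist force passes 120 N, or if a joint passes its speed limit or range.

## Working session

There is one attempt and no reset: what is moved stays moved. The work goes in short steps, Python scripts to look and compute and a tool call to move; the robot and the scene stay as the last step left them, time stands still between calls to the robot, and variables do not carry over. Pictures are saved under pics/ and viewed, about 8 in all and at most 12, crops included, and the job is handed in when it is done.

Besides the shell and the picture viewer there is one more tool, called after ">>>" in YAML: its name, and indented under it one key for each argument. arm_command: Moves the arm, as the interface text tells. Its arguments: {"type":"object","properties":{"commands":{"type":"array"},"fingers":{"type":"number"}},"required":["commands"]}

```bash
mkdir -p pics; cat > h.py <<'E'
from workcell import manip
import numpy as np, cv2
def pts(name, depth):
    c=manip.get_calibration(name); v,u=np.mgrid[0:400,0:640]
    P=np.stack([(u-c["cx"])/c["fx"]*depth,(v-c["cy"])/c["fy"]*depth,depth],-1)
    return (P-np.array(c["t"]))@np.array(c["R"])
def ray(name,u,v,z):
    c=manip.get_calibration(name);R=np.array(c["R"]);t=np.array(c["t"])
    d=R.T@np.array([(u-c["cx"])/c["fx"],(v-c["cy"])/c["fy"],1]);o=-R.T@t
    return o+d*(z-o[2])/d[2]
E
python3 - <<'E'
from h import *
for n in("top","side"):
    p,d=manip.snapshot(n); cv2.imwrite(f"pics/{n}0.png",p); np.save(f"{n}0.npy",d)
    c=manip.get_calibration(n);print(n,c["fx"],-np.array(c["R"]).T@np.array(c["t"]))
print(manip.hold_point_z,manip.get_obs())
E
```

```text
top 428.13721450117157 [0.33489311 0.04293715 1.23656618]
side 418.73965586007716 [0.36714389 1.01468761 1.1450233 ]
0.0187 {'time': 0.1, 'joint_positions': array([-1.26371830e+00,  9.17806445e-02,  1.23174008e+00, -1.30410850e-05,
        1.81979154e+00, -5.66806158e-02]), 'joint_vel': array([ 0.00044364, -0.00058504, -0.00177612, -0.00012693,  0.00124864,
        0.00139785]), 'effort': array([ 3.69862260e-03, -4.47857666e+01, -4.07569385e+01,  7.01708416e-02,
        2.84488499e-02, -1.26305677e-04]), 'tcp_pos': array([ 0.21340081, -0.56049201,  0.22163604]), 'tcp_rot': array([-8.52281811e-04,  9.83505428e-01,  1.80876571e-01, -1.13636313e-04]), 'wrist_force': array([-0.65276495, -0.43140156, -1.05850675]), 'wrist_torque': array([ 0.02125453, -0.00978161,  0.02616975]), 'gripper_width': 0.08739894575092924}
```

View pics/top0.png

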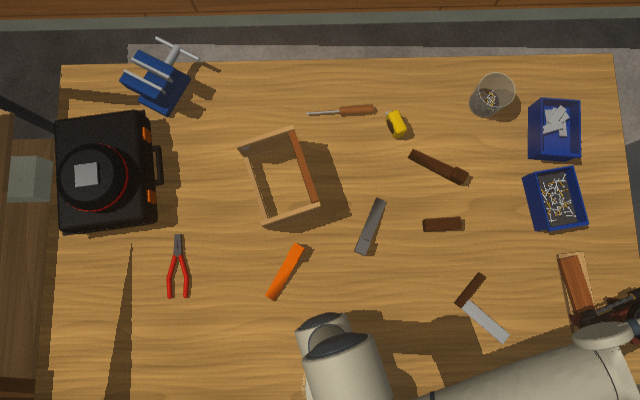

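View pics/side0.png

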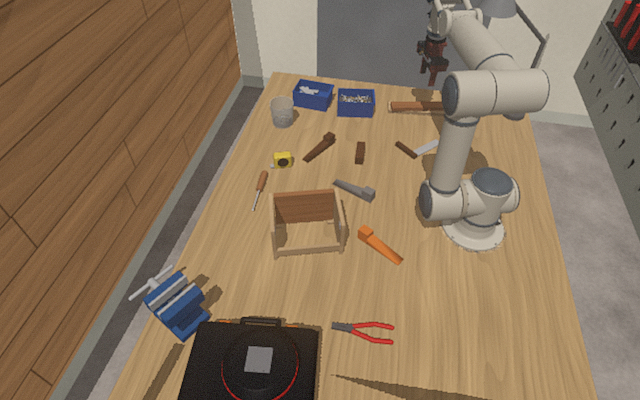

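The top view shows the brown wedge with its thin end at (410,153) and grip block at (467,178). The chest is at (280,175), with its brown panel on the right side from (293,130) to (318,203). The packing block is at (443,224), and the grey and orange decoys are at (370,228) and (285,272). The side view agrees: the wedge is at (320,147) and the panel at (305,205).

```bash
cat > m.py <<'E'
from h import *
def meas(n,p,d,wroi=None,verbose=True):
    P=pts(n,d); hsv=cv2.cvtColor(p,cv2.COLOR_BGR2HSV)
    out={}
    c=(P[...,2]>.135)&(P[...,2]<.165)&(d>0)
    roi=dict(top=(230,120,360,235),side=(262,180,352,260))[n]
    m=np.zeros_like(c);m[roi[1]:roi[3],roi[0]:roi[2]]=1
    r=cv2.minAreaRect((P[c&m][:,:2]*1000).astype(np.float32));print(n,"carcass rim",c[m].sum(),r,np.median(P[c&m][:,2]));print(cv2.boxPoints(r).round(1).tolist())
    wr=wroi or dict(top=(402,142,476,190),side=(298,128,340,166))[n]
    s=np.s_[wr[1]:wr[3],wr[0]:wr[2]];Q=P[s].reshape(-1,3);H=hsv[s].reshape(-1,3)
    k=(Q[:,2]>.003)&(Q[:,2]<.06)&(H[:,2]<115)
    Q=Q[k];g=Q[Q[:,2]>.040]
    r=cv2.minAreaRect((g[:,:2]*1000).astype(np.float32));print("block top",len(g),r,np.median(g[:,2]),g.mean(0)*1000)
    r=cv2.minAreaRect((Q[:,:2]*1000).astype(np.float32));print("wedge",len(Q),r);print(cv2.boxPoints(r).round(1).tolist())
E
python3 - <<'E'
from m import *
for n in("top","side"): meas(n,cv2.imread(f"pics/{n}0.png"),np.load(f"{n}0.npy"))
E
```

```text
top carcass rim 1262 ((565.4848022460938, 162.6127471923828), (230.04678344726562, 164.02297973632812), 17.874347686767578) 0.15077921502129393
[[430.79998779296875, 205.39999389648438], [481.20001220703125, 49.29999923706055], [700.0999755859375, 119.9000015258789], [649.7999877929688, 276.0]]
block top 165 ((576.714599609375, -341.6175537109375), (39.810516357421875, 33.53023910522461), 59.95895767211914) 0.04642557818677271 [ 575.43685841 -341.1299366    46.43962468]
wedge 775 ((603.045654296875, -295.86572265625), (194.11212158203125, 41.02195739746094), 62.63933563232422)
[[540.2000122070312, -372.6000061035156], [576.7000122070312, -391.5], [665.9000244140625, -219.10000610351562], [629.4000244140625, -200.1999969482422]]
side carcass rim 749 ((561.17578125, 166.00241088867188), (228.2387237548828, 165.71592712402344), 17.596725463867188) 0.14715239432555188
[[427.29998779296875, 210.5], [477.3999938964844, 52.5], [695.0, 121.5], [644.9000244140625, 279.5]]
block top 42 ((572.2374877929688, -333.9584045410156), (39.648067474365234, 35.635433197021484), 76.20079803466797) 0.044025304347097255 [ 572.72495253 -336.0053192    44.13280856]
wedge 300 ((605.1386108398438, -282.234619140625), (167.2387237548828, 38.88618087768555), 59.293392181396484)
[[545.7000122070312, -344.20001220703125], [579.2000122070312, -364.1000061035156], [664.5999755859375, -220.3000030517578], [631.0999755859375, -200.39999389648438]]
```

>>> arm_command:
  commands:
    - [1,-0.2,0,0]
    - [1,-0.2,0,0]
    - [1,-0.2,0,0]
    - [1,-0.2,0,0]
  fingers: 87

```text
time: 0.43
tcp_pos: [0.3029, -0.5039, 0.2212]
tcp_rot: [-0.002, 0.983, 0.183, 0.0]
wrist_force: [-1.0, 0.0, -0.3]
gripper_width: 0.087
```

>>> arm_command:
  commands:
    - [1,-0.2,0,0]
    - [1,-0.2,0,0]
    - [1,-0.2,0,0]
    - [1,-0.2,0,0]

```text
time: 0.77
tcp_pos: [0.3917, -0.4471, 0.2208]
tcp_rot: [-0.002, 0.983, 0.185, 0.001]
wrist_force: [1.0, 0.3, -0.2]
gripper_width: 0.0868
```

>>> arm_command:
  commands:
    - [1,-0.2,0,0]
    - [1,-0.2,0,0]
    - [1,-0.2,0,0]
    - [1,-0.2,0,0]

```text
time: 1.1
tcp_pos: [0.4796, -0.3905, 0.2202]
tcp_rot: [-0.003, 0.982, 0.187, 0.001]
wrist_force: [-1.0, 0.6, 0.9]
gripper_width: 0.0872
```

>>> arm_command:
  commands:
    - [1,-0.2,0,-0.44]
    - [1,-0.2,0,-0.44]
    - [1,-0.2,0,-0.44]
    - [1,-0.2,0,-0.44]
    - [1,-0.2,0,-0.44]
    - [1,-0.2,0,-0.44]
    - [1,-0.2,0,-0.44]

```text
time: 1.68
tcp_pos: [0.5639, -0.337, 0.2201]
tcp_rot: [-0.003, 0.861, 0.509, 0.001]
wrist_force: [-0.1, -0.1, -0.6]
gripper_width: 0.0869
```

>>> arm_command:
  commands:
    - [0.036,0.096,0.5,0.01]
    - [0.036,0.096,1,0.01]
    - [0.036,0.096,1,0.01]
    - [0.036,0.096,1,0.01]
    - [0.036,0.096,1,0.01]

```text
time: 2.1
tcp_pos: [0.5725, -0.3387, 0.1189]
tcp_rot: [-0.004, 0.865, 0.501, 0.0]
wrist_force: [-0.5, -0.3, 0.7]
gripper_width: 0.0868
```

```bash
python3 - <<'E'
from h import *
a,_=manip.snapshot("side");b,_=manip.snapshot("top")
A=cv2.resize(a[80:240,230:430],None,fx=4,fy=4)[:600]; B=b
cv2.imwrite("pics/s1.png",cv2.resize(a[70:220,250:450],None,fx=4,fy=4))
o=manip.get_obs();print(o["tcp_pos"],o["tcp_rot"],o["wrist_force"])
E
```

```text
[ 0.57432834 -0.33920307  0.12300219] [-0.00088797  0.86512925  0.50154478  0.0018506 ] [ 0.11354972 -0.42645857 -0.11899205]
```

View pics/s1.png

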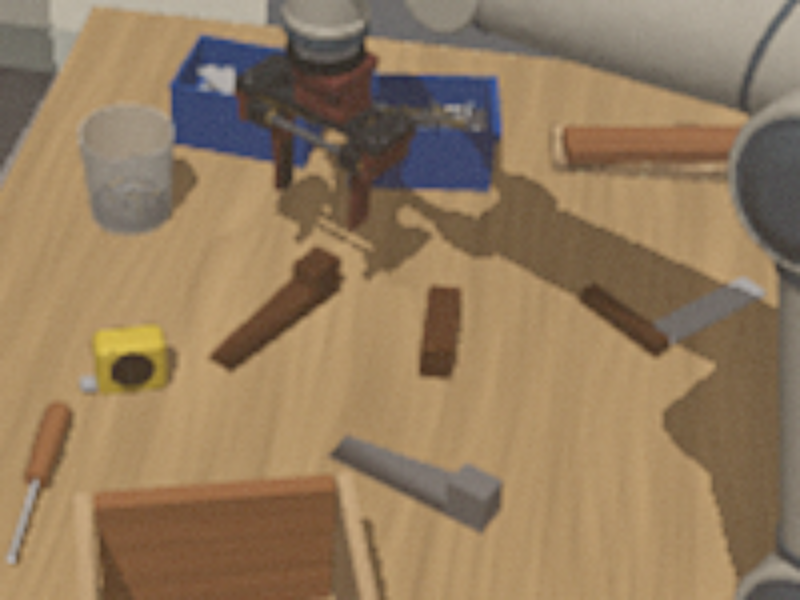

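The side crop shows the jaws opening across the wedge, with the gripper above the grip block at (320,265). The gripper body is long along the jaw axis, so it will clear the panel. Next I descend and grip.

>>> arm_command:
  commands:
    - [0,0,0.4,0]
    - [0,0,0.8,0]
    - [0,0,1,0]
    - [0,0,1,0]
    - [0,0,1,0]

```text
time: 2.62
tcp_pos: [0.5749, -0.3394, 0.0245]
tcp_rot: [-0.0, 0.865, 0.501, 0.002]
wrist_force: [0.2, 0.7, 0.5]
gripper_width: 0.0868
```

>>> arm_command:
  commands:
    - [0,0,0.1,0]
    - [0,0,0.13,0]
    - [0,0,0.13,0]
    - [0,0,0.13,0]

```text
time: 2.95
tcp_pos: [0.5755, -0.3397, 0.0129]
tcp_rot: [0.0, 0.865, 0.501, 0.002]
wrist_force: [-1.3, -0.4, 1.1]
gripper_width: 0.087
```

>>> arm_command:
  commands:
    - [0,0,0,0]
    - [0,0,0,0]
    - [0,0,0,0]
    - [0,0,0,0]
    - [0,0,0,0]
    - [0,0,0,0]
    - [0,0,0,0]
    - [0,0,0,0]
    - [0,0,0,0]
    - [0,0,0,0]
  fingers: 0

```text
time: 3.78
tcp_pos: [0.5755, -0.3397, 0.0129]
tcp_rot: [0.0, 0.865, 0.501, 0.002]
wrist_force: [0.2, -0.1, 0.4]
gripper_width: 0.0322
```

>>> arm_command:
  commands:
    - [0,0,-0.25,0]
    - [0,0,-0.5,0]
    - [0,0,-0.5,0]
    - [0,0,-0.5,-0.08]
    - [0,0,-0.5,-0.16]
    - [0,0,-0.5,-0.24]
    - [0,0,-0.5,-0.32]
    - [0,0,-0.5,-0.4]
    - [0,0,-0.5,-0.48]
    - [0,0,-0.5,-0.528]
    - [0,0,-0.5,-0.528]
    - [0,0,-0.5,-0.528]

```text
time: 4.78
tcp_pos: [0.575, -0.3397, 0.062]
tcp_rot: [0.001, 0.591, 0.807, 0.002]
wrist_force: [0.3, -0.1, -1.6]
gripper_width: 0.0318
```

>>> arm_command:
  commands:
    - [0.25,0.17,0,0]
    - [0.5,0.35,0,0]
    - [0.75,0.52,0,0]
    - [1,0.7,0,0]
    - [1,0.7,0,0]
    - [1,0.7,0,0]

```text
time: 5.28
tcp_pos: [0.612, -0.2217, 0.0621]
tcp_rot: [0.001, 0.591, 0.807, 0.002]
wrist_force: [0.0, -0.0, -1.0]
gripper_width: 0.0317
```

>>> arm_command:
  commands:
    - [0.25,0.17,0,0]
    - [0.5,0.35,0,0]
    - [0.75,0.52,0,0]
    - [1,0.7,0,0]
    - [1,0.7,0,0]
    - [1,0.7,0,0]
    - [1,0.7,0,0]

```text
time: 5.87
tcp_pos: [0.6482, -0.1067, 0.0622]
tcp_rot: [0.001, 0.591, 0.806, 0.001]
wrist_force: [0.3, -0.3, -1.1]
gripper_width: 0.0317
```

```bash
python3 - <<'E'
from h import *
a,d=manip.snapshot("side");np.save("side2.npy",d);b,d=manip.snapshot("top");np.save("top2.npy",d)
cv2.imwrite("pics/side2.png",a);cv2.imwrite("pics/top2.png",b)
cv2.imwrite("pics/t2.png",np.vstack([cv2.resize(a[130:280,240:440],None,fx=2.5,fy=2.5)[:300],cv2.resize(b[90:210,270:470],None,fx=2.5,fy=2.5)]))
o=manip.get_obs();print(o["tcp_pos"],o["tcp_rot"],o["wrist_force"])
E
```

```text
[ 0.64810365 -0.10709594  0.06232674] [0.00087099 0.59172888 0.80613501 0.00158464] [ 0.08472264  0.02226426 -0.81489468]
```

View pics/t2.png

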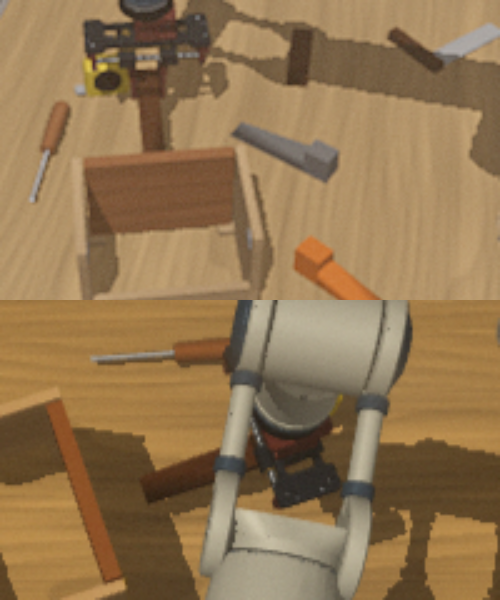

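The wedge is held and lined up in front of the panel middle. Its tip shows at about (328,166) in the top view, and the tape measure and decoys are untouched. I'll check tip alignment in the chest frame.

```bash
python3 - <<'E'
from h import *
th=np.radians(107.7);X=np.array([np.cos(th),np.sin(th)]);Y=np.array([-X[1],X[0]]);O=np.array([588,87.2])
for n,roi in(("top",(318,145,362,200)),("side",(288,160,312,196))):
    d=np.load(f"{n}2.npy");p=cv2.imread(f"pics/{n}2.png");P=pts(n,d)*1000
    s=np.s_[roi[1]:roi[3],roi[0]:roi[2]];Q=P[s].reshape(-1,3)
    Q=Q[(Q[:,2]>46)&(Q[:,2]<85)]
    q=np.c_[(Q[:,:2]-O)@X,(Q[:,:2]-O)@Y,Q[:,2]];q=q[(q[:,0]<-15)&(abs(q[:,1])<40)]
    print(n,len(q),"tip x",np.percentile(q[:,0],[98,100]))
    for a in range(-120,-30,15):
        k=q[(q[:,0]>=a)&(q[:,0]<a+15)]
        if len(k)>4:print(a,len(k),k[:,1].min().round(1),k[:,1].max().round(1),np.median(k[:,2]).round(1))
    # panel/carcass from rim
    c=(P[...,2]>135)&(P[...,2]<165); r=dict(top=(230,120,330,235),side=(262,185,352,260))[n]
    m=np.zeros_like(c);m[r[1]:r[3],r[0]:r[2]]=1
    q=(P[c&m][:,:2]-O);x=q@X;y=q@Y;f=x<14
    print("rim",x.min(),x.max(),y.min(),y.max(),"front",y[f].min(),y[f].max())
E
```

```text
top 365 tip x [-57.83588004 -56.2510718 ]
-120 65 -16.1 15.8 63.0
-105 67 -16.7 16.0 61.0
-90 60 -16.2 15.5 58.6
-75 61 -15.3 15.4 55.8
-60 17 -16.7 13.9 55.1
rim -2.8095904558137765 160.6602140792938 -115.95289130878609 113.52080613316964 front -113.65373793140128 113.05031541060579
side 239 tip x [-88.11289952 -82.85831013]
-120 34 -12.6 17.2 60.1
-105 28 -13.7 18.6 58.5
-90 13 -10.8 18.2 57.1
rim -0.940253005204729 167.00580646114486 -112.57105903870477 115.57843874476009 front -111.33753868149022 113.17803864607055
```

>>> arm_command:
  commands:
    - [0,0,0.2,0]
    - [0,0,0.4,0]
    - [0,0,0.47,0]
    - [0,0,0.49,0]
    - [0,0,0.495,0]
    - [0,0,0.495,0]
    - [0,0,0.495,0]

```text
time: 6.55
tcp_pos: [0.6485, -0.1075, 0.0134]
tcp_rot: [0.001, 0.592, 0.806, 0.002]
wrist_force: [0.3, -0.1, -0.5]
gripper_width: 0.0322
```

>>> arm_command:
  commands:
    - [0.15,0,0,0]
    - [0.3,0,0,0]
    - [0.45,0,0,0]
    - [0.6,0,0,0]
    - [0.75,0,0,0]
    - [0.75,0,0,0]
    - [0.75,0,0,0]

```text
time: 7.13
tcp_pos: [0.6259, -0.0345, 0.0136]
tcp_rot: [0.001, 0.591, 0.807, 0.002]
wrist_force: [-0.0, 0.4, -0.7]
gripper_width: 0.0317
```

>>> arm_command:
  commands:
    - [0,0,0.01,0]
    - [0,0,0.012,0]
    - [0,0,0.012,0]
    - [0,0,0.012,0]

```text
time: 7.47
tcp_pos: [0.626, -0.0349, 0.0125]
tcp_rot: [0.001, 0.591, 0.806, 0.002]
wrist_force: [-0.0, 0.5, 0.8]
gripper_width: 0.032
```

>>> arm_command:
  commands:
    - [0.04,0,0,0]
    - [0.08,0,0,0]
    - [0.12,0,0,0]
    - [0.16,0,0,0]
    - [0.2,0,0,0]
    - [0.2,0,0,0]
    - [0.2,0,0,0]

```text
time: 8.05
tcp_pos: [0.6203, -0.0164, 0.0128]
tcp_rot: [0.002, 0.591, 0.806, 0.002]
wrist_force: [1.6, -4.3, -0.6]
gripper_width: 0.0317
```

>>> arm_command:
  commands:
    - [0.03,0,0,0]
    - [0.06,0,0,0]
    - [0.09,0,0,0]
    - [0.12,0,0,0]
    - [0.15,0,0,0]
    - [0.17,0,0,0]
    - [0.17,0,0,0]
    - [0.17,0,0,0]

```text
time: 8.72
tcp_pos: [0.6158, -0.0016, 0.0132]
tcp_rot: [0.004, 0.592, 0.806, 0.001]
wrist_force: [2.0, -6.6, 0.5]
gripper_width: 0.0316
```

```bash
cat > lift.py <<'E'
from h import *
import sys
th=np.radians(107.7);X=np.array([np.cos(th),np.sin(th)]);Y=np.array([-X[1],X[0]]);O=np.array([588,87.2])
def hts(n,D):
    P=pts(n,D)*1000;x=(P[...,:2]-O)@X;y=(P[...,:2]-O)@Y;z=P[...,2]
    top=(z>138)&(z<168)
    pan=top&(x>5)&(x<13)&(abs(y)<85); car=top&(abs(abs(y)-108)<3)&(x>10)&(x<155); rear=top&(x>30)&(abs(abs(y)-108)<3)
    return np.mean(z[pan]),np.mean(z[car]),pan.sum(),car.sum()
ref={n:hts(n,np.load(f"{n}0.npy")) for n in("top","side")}
tag=sys.argv[1]
for n in("top","side"):
    ims=[];Ds=[]
    for i in range(3):
        p,d=manip.snapshot(n);Ds.append(d)
    cv2.imwrite(f"pics/{n}{tag}.png",p);D=np.median(Ds,0);np.save(f"{n}{tag}.npy",D)
    h=hts(n,D);print(n,"ref",np.round(ref[n],2),"now",np.round(h,2),"lift",round(h[0]-h[1]-ref[n][0]+ref[n][1],2))
o=manip.get_obs();q=o["tcp_pos"][:2]*1000-O;print(q@X,q@Y,o["tcp_pos"],o["wrist_force"])
E
python3 lift.py 3
```

```text
top ref [151.11 151.15 193.   260.  ] now [154.18 151.12 180.   241.  ] lift 3.1
side ref [148.06 148.12  92.   133.  ] now [151.02 148.23  94.   132.  ] lift 2.84
-92.95404194437221 0.5739132741272357 [ 0.61571436 -0.00152822  0.01321094] [ 2.33580735 -7.19596583  1.20735624]
```

>>> arm_command:
  commands:
    - [0.03,0,0,0]
    - [0.06,0,0,0]
    - [0.09,0,0,0]
    - [0.12,0,0,0]
    - [0.13,0,0,0]
    - [0.13,0,0,0]
    - [0.13,0,0,0]

```text
time: 9.6
tcp_pos: [0.6124, 0.0094, 0.0136]
tcp_rot: [0.005, 0.592, 0.806, 0.0]
wrist_force: [3.3, -6.3, 0.6]
gripper_width: 0.0316
```

```bash
python3 lift.py 4; python3 - <<'E'
import cv2,numpy as np
a=cv2.imread("pics/side4.png");b=cv2.imread("pics/top4.png")
cv2.imwrite("pics/c4.png",np.vstack([cv2.resize(a[130:270,230:430],None,fx=3,fy=3)[:300],cv2.resize(b[100:200,240:440],None,fx=3,fy=3)]))
E
```

```text
top ref [151.11 151.15 193.   260.  ] now [156.4  151.12 143.   231.  ] lift 5.31
side ref [148.06 148.12  92.   133.  ] now [153.18 147.91  87.   131.  ] lift 5.33
-81.53975464062248 0.4022904658149312 [0.61240753 0.00939791 0.01354666] [ 2.84790556 -7.90052628  0.55377403]
```

View pics/c4.png

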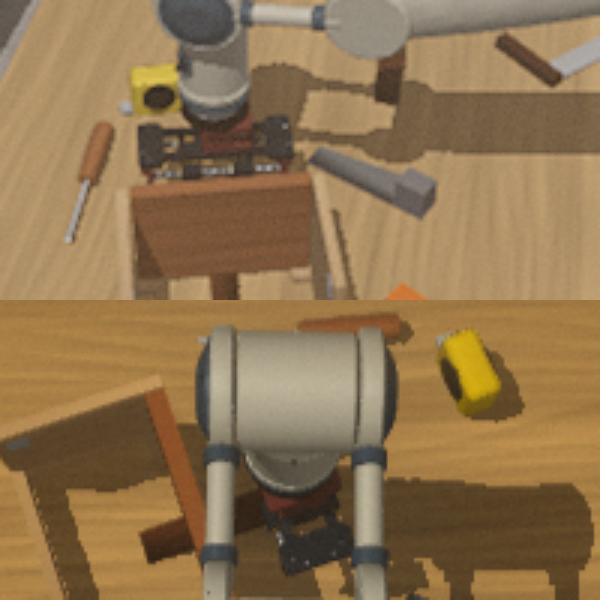

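The crop shows the wedge's thin end poking out inside the chest under the middle of the panel. The gripper is clear of the panel, and the nearby bystanders haven't moved. Both cameras give about 5.3 mm of lift, so I'm handing in.

```bash
python3 -c "
from h import *
print(manip.hand_in());o=manip.get_obs();print(o['time'],o['tcp_pos'],o['gripper_width'])"
```

```text
the job is handed in; nothing more can be done
None
the job is handed in; nothing more can be done
```

The front panel is lifted off its rest pads and resting on the wedge. I handed the job in at about 10 s on the robot's clock, with the gripper still holding the wedge in place.

I took the brown wedge by its grip block and carried it to the front of the chest. There I lowered it to the bench and slid it straight in under the middle of the panel.

- **Lift:** the last check gave 5.31 mm from the top camera and 5.33 mm from the side camera. From the tip position, about 68 mm past the panel's front face, I would expect about 5.4 mm.
- **Alignment and force:** the wedge is about 0.4 mm off centre, and the wrist force was about 8 N.
- **Clearance:** the gripper stayed about 40 mm clear of the panel, and the bystanders visible in the last picture had not moved.
- **Disagreement:** the tool sat 0.7 mm higher and about 0.6° tilted compared with when it gripped, so the rear of the wedge may be slightly raised. I left it, because the measured lift is well inside the 2–8 mm limits.

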